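Set the click-base vise and load a lamp bracket

ROBOT

A 6-joint arm with a two-finger parallel gripper is mounted at the origin on the work surface. World frame = base frame: x ahead of the robot, y to its left, z up, the work surface at z = 0. Lengths are in m, angles in rad, forces in N, time in s.
With the tool pointing down it reaches from about 0.275 to 0.725 m from the base axis. Payload 15.9 kg.
Tool frame: the origin (TCP) lies at the very end of the fingers, on their centre line; the grasp point (between the pads) lies 19 mm behind it; y points along the fingers, z is the direction in which the jaws open and shut, and the axes are right-handed (so a half turn about y gives the same grasp; the last joint's range is limited). The gripper opens to 85 mm and grips with 20 to 120 N. Pads are 22 mm wide; open, the fingers measure 114 mm over their backs; the gripper's body (76 mm by 85 mm) begins 54 mm behind the grasp point. The pads swing forward as they close: fully open they stand 13 mm farther back than shut.
Start: joints at [-1.314, 0.213, -0.034, 1.323, 0, 1.571], TCP at [0.127, -0.484, 0.231] pointing down, gripper open.
Joint ranges: [-2.98, 2.98], [-0.74, 1.72], [-1.14, 1.35], [-2.1, 2.04], [-1.57, 1.44], [-3.14, 3.14]. Speed limits (rad/s): [1.89, 1.89, 2.39, 2.57, 3.14, 3.14].

INTERFACE

Orientations are given as a unit quaternion [x, y, z, w].
In Python, from station import arm, vision, hand_in gives the robot as it stands.
- The arm moves only by the shell command python3 -m crank 'ROWS' [FORCE]. ROWS is JSON, a list of rows, each a list of 7 numbers: the shift along the tool's x, y, z in mm, then the turn, a rotation vector about the tool's x, y, z in rad, then the finger opening in mm, from 0 to 85.4. A call has exactly 8 rows; each row shifts and turns the pose as measured when the row begins, along the tool's axes as they then stand; what a row does not reach is not made up. A row lasts 1/12 s, in which the tool goes at most 41.7 mm and 7.16 degrees, less where a joint would pass 70% of its speed; a pose out of reach is approached as far as the arm can. A call is refused whole if a number of a shift passes 41.7 or a number of a turn 0.125, either way. A call with a gripper value outside its range is refused whole. The fingers move at their own pace and stop on an object; FORCE is the grip in N (left out, the last holds). Time passes only in rows, so rows that do not move let the fingers close, or fill a call up. It gives the time, the measured TCP pose, the force and the opening at its end, in the units of the state.
- arm.state(): the state, without advancing time (a new reading comes with each control period).
- vision.get_image(name): name is "side" or "top"; returns the picture (384x512x3 uint8, red, green, blue); there is no depth.
- vision.get_calibration(name): a dict with "vfov" (degrees; the focal length in pixels is half the picture's height over the tangent of half this angle, whatever the lens; pixels are square), "cx", "cy" (the principal point, pixels), "R" (3x3) and "t" (3): a world point X has camera coordinates R X + t. Camera axes: x right, y down, z forward; pixel columns grow to the right and rows downward; lengths in m; the calibration is good to about 2 mm. A picture is of the moment at which its call begins. get_calibration takes no time and is no camera call.
- hand_in(): hands the job in, once; it reports no verdict.
The state is a dict: "clock": time; "joint_pos": joint angles; "joint_velocities": joint speeds; "tau": joint torques, N m; "eef_pos": TCP position; "tcp_rot": TCP orientation; "contact_force": force on the tool from outside, world axes, zero at the start; "torque": the same for the moment, N m; "width": finger opening in m.
Only numpy, scipy, OpenCV 4.12 (cv2) and the standard library are available. Lean on these libraries where they do the work, as an engineer would, in place of code of your own. Each camera call takes 0.05 s, during which the arm holds its last target. There are 200 camera calls.

TASK

Swing the bench vise round on its click-stop base until its pointer stands at the second click clockwise from the wide zero line (30 degrees, seen from above). Then lift the aluminium lamp bracket off its hook without dropping it, stand it foot down and upright on the vise bed between the jaws, roughly centred, and push the sliding jaw in until the foot is held snug and square between both jaws, with the vise still on that click. Leave the trim ring on its hook and the tape roll and the screwdriver where they lie.

Things in the scene. Friction and masses are not known exactly. Their poses are not given: they have to be found in the camera images.
- vise_axis (a point): Point on the vise's vertical turning axis, on top of its fixed base, 17 mm above the bench; does not turn with the vise. The base is a grey disc, 68 mm radius, with 24 teeth round its rim and a click between each two, every 15 degrees. A short white line marks each click, one long wide white line marks zero, in the base's -y direction; its four bolted ears lie at 45 degrees to it.
- swivel (a joint): Angle of the vise on its base, rad: 0 with the white pointer (on the vise's -y side) at the zero line, positive counter-clockwise from above. A spring roller between two teeth centres it at multiples of 0.2618 (15 degrees); the second click clockwise is -0.5236. Starts at 0 to +0.8, range +-1.4. Passing a click takes about 0.7 N m (8 N at the tail), then it snaps into the next.
- tail (a point): Centre of the vise's tail, a grey block behind the fixed jaw by which the vise can be swung: 58 mm long (x), 30 mm wide (y), 60 to 96 mm above the bench, free beside and below. 83 mm from the turning axis along the vise's +x, 78 mm up. The fixed jaw's back is 29 mm nearer to the axis. Axes turn with the vise: x from jaws to tail, z up.
- seat (a point): Point where the fixed jaw's face meets the vise bed, mid-width; turns with the vise, same axes as the tail. 25 mm from the turning axis along +x, 58 mm above the bench. The bed is flat and level, 70 mm wide, and runs from here to -x. Both jaws are 80 mm wide and rise 40 mm above the bed. The sliding jaw lies to -x and closes towards +x.
- jaw (a joint): Travel of the sliding jaw, m: it grows as the jaw closes; gap between the jaw faces = 0.060 - value. Starts at 0.012 to 0.020 (gap 40 to 48 mm). It slides stiffly (about 4 N) and stays where it is left; a push on its back along the vise's +x closes it.
- jaw_back (a point): Middle of the sliding jaw's back face, 6.5 mm below its top, 92 mm above the bench; moves with the jaw, same axes as the tail. The jaw is 28 mm thick (x) and 80 mm wide. Behind it (to -x) a 14 mm spindle lies low: nothing there reaches higher than 82 mm above the bench.
- stand: Fixed hook stand; origin on the bench under its post (218 mm high). A 12 mm cross bar along y, 190 mm long, lies 206 mm above the origin. Two hooks of 6 mm wire at y = +55 and -55 mm point to the stand's -x. Parts hang on a hook's flat bottom 60 mm out from the bar, its top 200 mm above the bench; from 68 to 77 mm out the wire turns up to a tip with its top 14 mm higher.
- bracket_center (a point): Centre of the aluminium lamp bracket, half-way up. 109 mm high (z), 70 mm wide (y), 0.15 to 0.31 kg. Foot block 24 mm thick (x), 32 mm high; then a web 48 mm wide; from 57 mm up to the top a head plate 12 mm thick, 70 mm wide, with a slot in mid-width. Hangs on either hook, flat faces to the stand's -x and +x. Head can be pinched from above beside the slot, 22 mm off mid-width.
- bracket_foot (a point): Centre of the underside of the bracket's foot, 54.5 mm below bracket_center; same axes. The upright slot by which it hangs is 18 mm wide, from 67 to 97 mm above this point, its upper edge on the hook: raised 16 to 23 mm, the bracket passes over the hook's tip towards the stand's -x.
- trim_ring: Black plastic lamp trim ring hanging on the other hook, 96 mm outside diameter, 14 mm deep; origin at its hanging point. To be left there.
- tape_roll: Paper-coloured roll of tape lying flat, 92 mm diameter, 24 mm high; origin under its centre. To be left alone.
- screwdriver: Screwdriver with black handle lying on the bench; origin under it. To be left alone.
Things that resemble listed ones, but are neither listed nor needed, are in the scene too. What is shaped like the stand but red is not meant. What is shaped like the part that bears bracket_center but purple is not meant.

How it is judged:
On the way, in this order (a step that is already met when the one before it is completed fails the run):
1. the vise rests on the second click clockwise of zero (within 3.5 degrees) (value of joint swivel between -0.585 and -0.463 rad), for 0.3 s.
2. the bracket is off its hook and stands upright on the vise bed between the open jaws (x of bracket_foot in the frame of seat between -0.045 and -0.008 m and y of bracket_foot in the frame of seat between -0.022 and 0.022 m and z of bracket_foot in the frame of seat below 0.006 m and angle between bracket_foot's own z axis and vertical below 0.2 rad), for 0.2 s.
At the end, for the whole second after the job is handed in: Vise at -30 degrees (second click clockwise, within 3.5); bracket foot down on the bed, upright within 4.6 degrees, square to the jaws within 5.7, within 22 mm of mid-width; jaw gap at most 26.5 mm, the 24 mm foot between both faces; at rest (all of step 1 and value of joint jaw above 0.0335 m and x of bracket_foot in the frame of seat between -0.0155 and -0.009 m and y of bracket_foot in the frame of seat between -0.022 and 0.022 m and z of bracket_foot in the frame of seat between -0.004 and 0.005 m and angle between bracket_foot's own z axis and vertical below 0.08 rad and angle between the x axis of bracket_foot and the x axis of seat, either way round below 0.1 rad and linear speed of bracket below 0.02 m/s and velocity of joint swivel between -0.05 and 0.05 rad/s); the robot touches nothing.
It fails at once if the bracket is dropped to the bench (height (world z) of bracket_foot below 0.03 m).
It fails at once if the trim ring is knocked off its hook (distance of trim_ring from where it was at the start of the episode above 0.04 m).
It fails at once if the tape roll or the screwdriver is shifted by more than 30 mm (distance of any of tape_roll, screwdriver from where it was at the start of the episode above 0.03 m).
It also fails if it takes over 72 s, if anything falls off the work surface, if the arm or the gripper's body presses on something with over 40 N, if the wrist force passes 120 N, or if a joint passes its speed limit or range.

## Working session

There is one attempt and no reset: what is moved stays moved. The work goes in short steps, Python scripts to look and compute and a shell command to move; the robot and the scene stay as the last step left them, time stands still between calls to the robot, and variables do not carry over. Pictures are saved under pics/ and viewed, about 8 in all and at most 12, crops included, and the job is handed in when it is done.

```bash
ls; mkdir -p pics; python3 - <<'E'
from station import arm, vision
import cv2,numpy as np
s=arm.state(); print({k:np.round(v,3).tolist() for k,v in s.items()})
for n in("side","top"):
    c=vision.get_calibration(n); print(n,c)
    im=vision.get_image(n)[:,:,::-1]; cv2.imwrite(f"pics/{n}0.png",cv2.resize(im,(800,600),interpolation=cv2.INTER_CUBIC))
E
```

```text
pics
{'clock': 0.0, 'joint_pos': [-1.314, 0.213, -0.035, 1.323, 0.0, 1.571], 'joint_velocities': [-0.0, 0.001, -0.001, 0.0, 0.001, 0.001], 'tau': [-0.001, -68.617, 48.712, 0.018, 0.0, -0.0], 'eef_pos': [0.127, -0.483, 0.231], 'tcp_rot': [-0.091, 0.702, -0.701, 0.09], 'contact_force': [0.543, -0.615, 0.529], 'torque': [-0.051, -0.007, -0.011], 'width': 0.085}
side {'vfov': 51.848704121938034, 'cx': 257.72725373142947, 'cy': 191.35547076881429, 'R': array([[ 0.99745931, -0.07118164, -0.00284548],
       [-0.04873495, -0.65269356, -0.75605293],
       [ 0.05195986,  0.75427071, -0.6545043 ]]), 't': array([-0.52025306,  0.15692411,  0.97266717])}
top {'vfov': 42.26832030958317, 'cx': 258.37132812665175, 'cy': 192.92593314578173, 'R': array([[-0.00250561, -0.99995205, -0.00946664],
       [-0.98686795,  0.00400157, -0.16147949],
       [ 0.16150963,  0.00893772, -0.98683066]]), 't': array([0.02390919, 0.54679421, 1.2163784 ])}
```

View pics/side0.png

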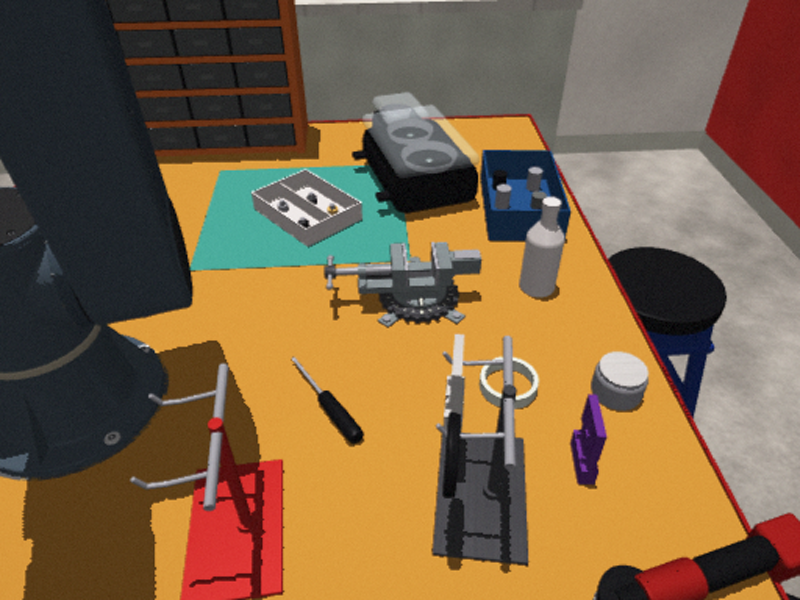

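View pics/top0.png

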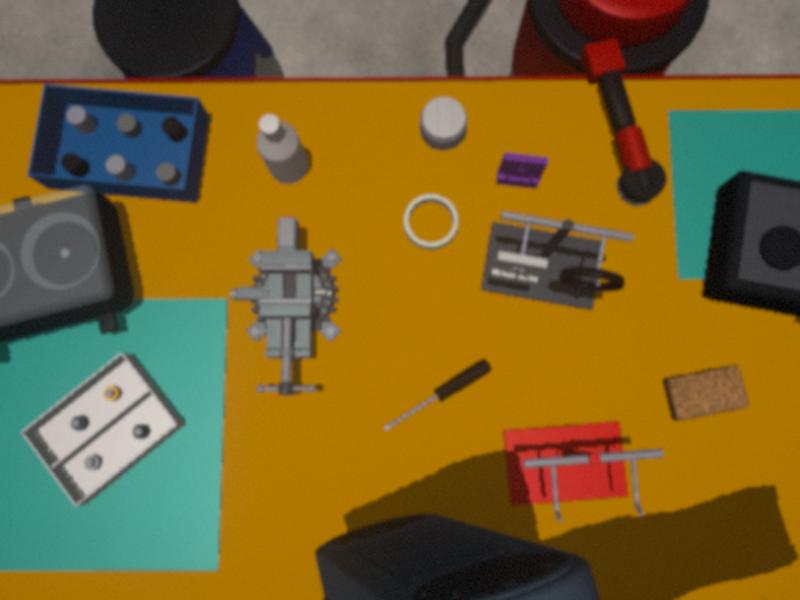

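```bash
cat > h.py <<'E'
from station import arm, vision
import cv2,numpy as np
from scipy.spatial.transform import Rotation as Rn
def cal(n):
    c=vision.get_calibration(n); f=192/np.tan(np.radians(c['vfov']/2)); return f,c
def proj(n,X):
    f,c=cal(n); p=np.atleast_2d(X)@np.array(c['R']).T+c['t']; return np.c_[c['cx']+f*p[:,0]/p[:,2],c['cy']+f*p[:,1]/p[:,2]]
def unproj(n,uv,z):
    f,c=cal(n); uv=np.atleast_2d(uv); R=np.array(c['R']); d=np.c_[(uv[:,0]-c['cx'])/f,(uv[:,1]-c['cy'])/f,np.ones(len(uv))]@R
    o=-R.T@c['t']; return o+d*((np.broadcast_to(z,len(uv))-o[2])/d[:,2])[:,None]
def crop(n,x0,y0,w,h,s,name,im=None):
    im=vision.get_image(n) if im is None else im
    cv2.imwrite(f"pics/{name}.png",cv2.resize(im[y0:y0+h,x0:x0+w,::-1],None,fx=s,fy=s,interpolation=cv2.INTER_CUBIC))
def st():
    s=arm.state(); R=Rn.from_quat(s['tcp_rot']); 
    print('t',round(s['clock'],2),'p',np.round(s['eef_pos'],4),'x',np.round(R.as_matrix()[:,0],3),'y',np.round(R.as_matrix()[:,1],3),'z',np.round(R.as_matrix()[:,2],3),'F',np.round(s['contact_force'],1),'w',round(s['width'],4))
    return np.array(s['eef_pos']),R
E
python3 - <<'E'
from h import *
st()
im=vision.get_image('top')
a=cv2.resize(im[130:255,142:226],None,fx=4.8,fy=4.8,interpolation=cv2.INTER_CUBIC)
b=cv2.resize(im[120:210,300:410],None,fx=3.6,fy=3.6,interpolation=cv2.INTER_CUBIC)
o=np.zeros((600,800,3),np.uint8); o[:a.shape[0],:a.shape[1]]=a; o[:b.shape[0],404:404+b.shape[1]]=b[:,:396]
cv2.imwrite('pics/c1.png',o[:,:,::-1])
im=vision.get_image('side')
a=cv2.resize(im[145:215,195:315],None,fx=6,fy=6,interpolation=cv2.INTER_CUBIC)
crop('side',195,145,133,70,6,'c2',im)
crop('side',270,205,90,160,3.75,'c3',im)
a=cv2.imread('pics/c2.png');
E
```

```text
t 0.1 p [ 0.1269 -0.4833  0.2309] x [-0.967 -0.254 -0.   ] y [-0.     0.001 -1.   ] z [ 0.254 -0.967 -0.001] F [ 0.2  0.3 -0.6] w 0.0853
```

View pics/c1.png

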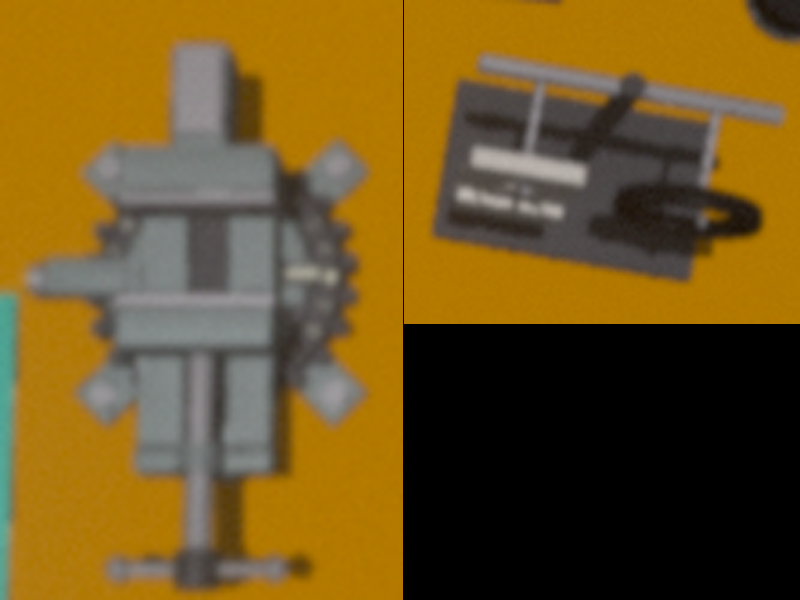

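View pics/c3.png

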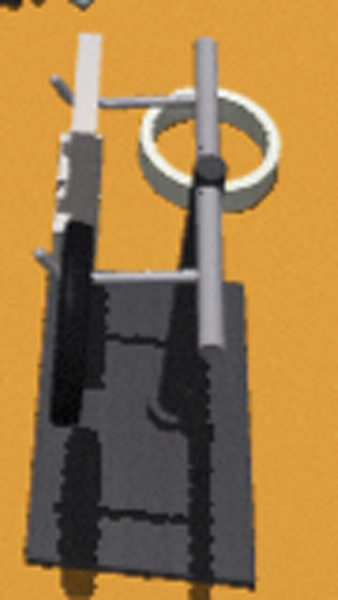

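```bash
python3 - <<'E'
from h import *
L=lambda p:np.array(p)/4.8+[142,130]
Rr=lambda p:(np.array(p)-[404,0])/3.6+[300,120]
e=unproj('top',L([(112,172),(338,165),(108,393),(335,393)]),.012);print('ears',e.round(4),e.mean(0))
m=unproj('top',L([(203,50),(203,140),(203,43),(203,145)]),.096);print('tail',m.round(4))
print('jawlines y', unproj('top',L([(120,195),(272,195),(120,300),(272,300)]),.098).round(4))
print('spindle',unproj('top',L([(199,365),(197,545)]),.08).round(4))
print('pointer',unproj('top',L([(285,272),(335,275)]),.02).round(4))
b=unproj('top',Rr([(480,62),(783,116),(633,85)]),.212);print('bar',b.round(4), 'ang',np.degrees(np.arctan2(*(b[0]-b[1])[:2])))
print('bracket top',unproj('top',Rr([(474,158),(585,177),(529,167)]),.212).round(4))
S=lambda p:np.array(p)/3.75+[270,205]
print('side bracket top stripe',unproj('side',S([(89,34),(79,135),(84,85)]),.212).round(4))
print('side bar',unproj('side',S([(206,40),(210,350)]),.212).round(4))
print('hook y tip side',unproj('side',S([(58,80),(40,255)]),.213).round(4))
E
```

```text
ears [[0.6255 0.2672 0.012 ]
 [0.6288 0.1432 0.012 ]
 [0.5034 0.266  0.012 ]
 [0.5029 0.1432 0.012 ]] [0.5651597  0.20491763 0.012     ]
tail [[0.6712 0.2051 0.096 ]
 [0.6235 0.204  0.096 ]
 [0.6749 0.2051 0.096 ]
 [0.6209 0.204  0.096 ]]
jawlines y [[0.5944 0.2455 0.098 ]
 [0.5941 0.1678 0.098 ]
 [0.5401 0.2441 0.098 ]
 [0.5398 0.1669 0.098 ]]
spindle [[0.5091 0.2061 0.08  ]
 [0.4172 0.2051 0.08  ]]
pointer [[0.568  0.1703 0.02  ]
 [0.5662 0.1432 0.02  ]]
bar [[ 0.6451 -0.12    0.212 ]
 [ 0.6097 -0.3058  0.212 ]
 [ 0.6299 -0.2142  0.212 ]] ang 10.765224146065645
bracket top [[ 0.5841 -0.1149  0.212 ]
 [ 0.5719 -0.1827  0.212 ]
 [ 0.5783 -0.1485  0.212 ]]
side bracket top stripe [[ 0.5847 -0.1172  0.212 ]
 [ 0.57   -0.1869  0.212 ]
 [ 0.5771 -0.1536  0.212 ]]
side bar [[ 0.6449 -0.1261  0.212 ]
 [ 0.6091 -0.3121  0.212 ]]
hook y tip side [[ 0.5642 -0.1501  0.213 ]
 [ 0.5426 -0.258   0.213 ]]
```

```bash
cat >> h.py <<'E'
def go(P=None,yaw=None):
    p,R=st(); M=R.as_matrix(); z=M[:,2]; y0=np.degrees(np.arctan2(z[1],z[0])); print('yaw z',y0.round(2),'q',np.round(arm.state()['joint_pos'],3))
    tilt=R.inv().apply(np.cross(M[:,1],[0,0,-1])); print('tilt fix',tilt.round(4))
    if P is not None: print('shift mm',(R.inv().apply(np.array(P)-p)*1000).round(1))
    if yaw is not None: print('turn y',-np.radians((yaw-y0+180)%360-180).round(4))
E
python3 -m crank '[[0,-40,0,0,-0.12,0,85],[0,-40,0,0,-0.12,0,85],[0,-30,0,0,-0.12,0,85],[0,0,0,0,-0.12,0,85],[0,0,0,0,-0.12,0,85],[0,0,0,0,-0.12,0,85],[0,0,0,0,-0.12,0,85],[0,0,0,0,-0.12,0,85]]'; python3 -c "
from h import *
go([.45,.1,.3],90)"
```

```text
clock: 0.87
eef_pos: [0.1261, -0.4802, 0.3429]
tcp_rot: [-0.413, 0.576, -0.57, 0.415]
contact_force: [-0.4, -0.5, -0.3]
width: 0.085
t 0.87 p [ 0.1261 -0.4802  0.3429] x [-0.315 -0.949 -0.008] y [-0.002  0.009 -1.   ] z [ 0.949 -0.315 -0.005] F [-0.4 -0.5 -0.3] w 0.085
yaw z -18.37 q [-1.314  0.23   0.268  1.619 -0.     0.577]
tilt fix [ 0.0051  0.     -0.0078]
shift mm [-652.4   47.4  124.8]
turn y -1.8914
```

```bash
for i in 1 2; do python3 -m crank '[[-22,0,34,0,-0.1,0,60],[-22,0,34,0,-0.1,0,60],[-22,0,34,0,-0.1,0,60],[-22,0,34,0,-0.1,0,60],[-22,0,34,0,-0.1,0,60],[-22,0,34,0,-0.1,0,60],[-22,0,34,0,-0.1,0,60],[-22,0,34,0,-0.1,0,60]]' >/dev/null; done; python3 -c "
from h import *
go([.648,.205,.2],90)"
```

```text
t 2.2 p [0.4265 0.0248 0.3409] x [ 0.976 -0.218 -0.013] y [-0.01   0.013 -1.   ] z [0.218 0.976 0.01 ] F [1.  0.9 0.8] w 0.0603
yaw z 77.39 q [0.048 0.08  0.085 1.585 0.013 0.268]
tilt fix [-0.0102 -0.     -0.0126]
shift mm [178.6 141.  222.8]
turn y -0.2201
```

```bash
python3 -m crank '[[32,15,36,-0.005,-0.05,-0.006,60],[30,15,37,-0.005,-0.05,-0.006,60],[28,15,38,0,-0.05,0,60],[26,15,38,0,-0.05,0,60],[24,20,38,0,-0.02,0,60],[22,20,38,0,0,0,60],[0,20,0,0,0,0,60],[0,0,0,0,0,0,60]]' >/dev/null; python3 -c "
from h import *
go([.651,.205,.072],90)
crop('top',142,100,112,125,4.8,'v1')"
```

```text
t 2.87 p [0.5777 0.2124 0.2351] x [1.    0.029 0.005] y [ 0.005  0.001 -1.   ] z [-0.029  1.     0.001] F [-0.9 -0.7  0. ] w 0.06
yaw z 91.64 q [ 3.530e-01  4.570e-01  3.170e-01  1.425e+00 -1.000e-03  3.240e-01]
tilt fix [-0.0009  0.      0.0054]
shift mm [ 72.2 163.5  -9.7]
turn y 0.0286
```

View pics/v1.png

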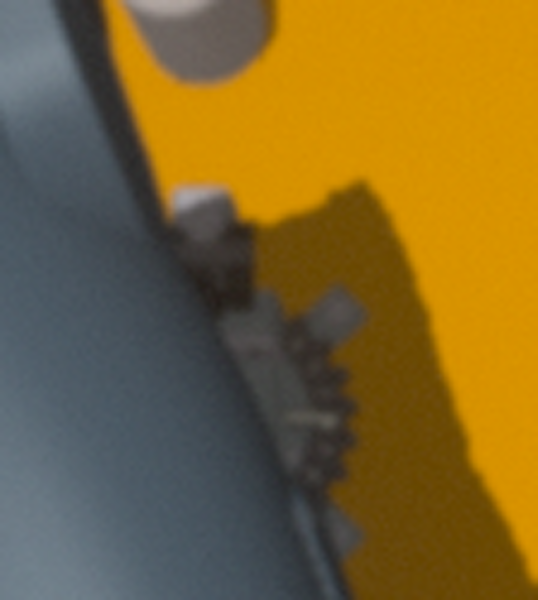

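```bash
python3 -m crank '[[36,0,-5,0,0.028,0,60],[36,0,-5,0,0,0,60],[1,30,0,0,0,0,60],[0,30,0,0,0,0,60],[0,30,0,0,0,0,60],[0,0,0,0,0,0,60],[0,0,0,0,0,0,60],[0,0,0,0,0,0,60]]' >/dev/null; python3 -c "
from h import *
go([.651,.205,.072],90)
crop('side',195,125,133,90,6,'v2')"
```

```text
t 3.58 p [0.6607 0.1988 0.1628] x [ 1.    -0.007  0.026] y [ 0.026  0.007 -1.   ] z [0.007 1.    0.007] F [-0.4  0.4 -0.9] w 0.0599
yaw z 89.62 q [ 2.930e-01  6.140e-01  3.890e-01  1.319e+00 -1.000e-03  2.990e-01]
tilt fix [-0.0072 -0.      0.0258]
shift mm [-12.1  90.5   5.5]
turn y -0.0067
```

View pics/v2.png

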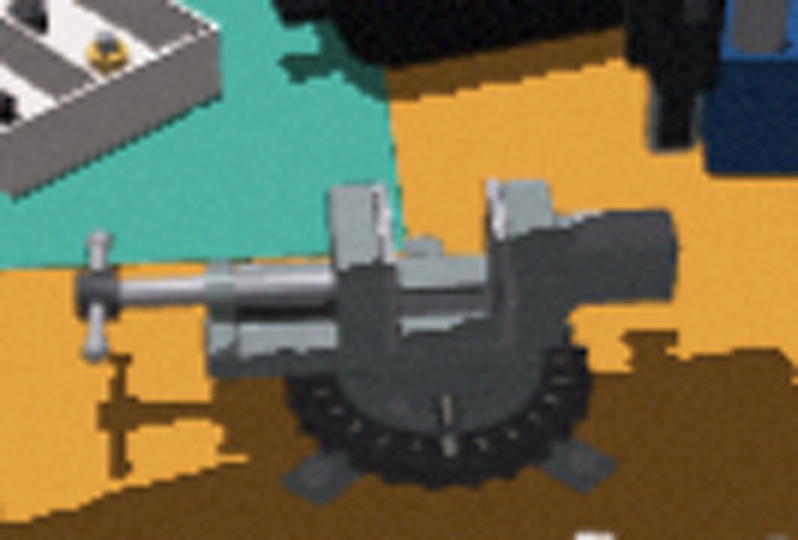

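```bash
python3 -m crank '[[-6,20,3,-0.007,-0.007,0.026,60],[-5,25,2,0,0,0,60],[0,25,0,0,0,0,60],[0,19,0,0,0,0,60],[0,0,0,0,0,0,60],[0,0,0,0,0,0,20],[0,0,0,0,0,0,20],[0,0,0,0,0,0,20]]' 40; python3 -c "
from h import *
go([.651,.205,.072],90)"
```

```text
clock: 4.3
eef_pos: [0.6555, 0.2065, 0.0874]
tcp_rot: [-0.705, -0.006, -0.005, 0.709]
contact_force: [8.0, 1.1, -25.7]
width: 0.0288
t 4.3 p [0.6555 0.2065 0.0874] x [1.    0.001 0.016] y [ 0.016  0.005 -1.   ] z [-0.001  1.     0.005] F [  8.    1.1 -25.7] w 0.0288
yaw z 90.09 q [0.305 0.643 0.248 1.159 0.    0.304]
tilt fix [-0.0055 -0.      0.0159]
shift mm [-4.7 15.3 -1.6]
turn y 0.0015
```

```bash
python3 -m crank '[[0,0,0,0,0,0,55],[0,0,0,0,0,0,55],[-4,8,-1,0,0,0.016,55],[0,9,0,0,0,0,55],[0,0,0,0,0,0,55],[0,0,0,0,0,0,55],[0,0,0,0,0,0,55],[0,0,0,0,0,0,55]]' 40; python3 -c "
from h import *
go([.651,.205,.072],90)"
```

```text
clock: 4.97
eef_pos: [0.6533, 0.206, 0.0726]
tcp_rot: [-0.705, -0.002, -0.001, 0.71]
contact_force: [0.6, -0.8, -0.5]
width: 0.0549
t 4.97 p [0.6533 0.206  0.0726] x [1.    0.001 0.003] y [ 0.003  0.007 -1.   ] z [-0.001  1.     0.007] F [ 0.6 -0.8 -0.5] w 0.0549
yaw z 90.07 q [0.303 0.657 0.236 1.144 0.006 0.302]
tilt fix [-0.0069 -0.      0.0032]
shift mm [-2.3  0.6 -1. ]
turn y 0.0013
```

```bash
python3 -m crank '[[0,0,0,0,0,0,20],[0,0,0,0,0,0,20],[0,0,0,0,0,0,20],[0,0,-4.6,0,0.052,0,20],[0,0,-4.6,0,0.052,0,20],[0,0,-4.6,0,0.052,0,20],[0,0,-4.6,0,0.052,0,20],[0,0,-4.6,0,0.052,0,20]]' 40;  python3 -c "
from h import *
go([.6415,.1608,.072],60)"
```

```text
clock: 5.63
eef_pos: [0.6503, 0.1833, 0.073]
tcp_rot: [-0.699, 0.093, -0.094, 0.703]
contact_force: [1.4, 11.6, -3.7]
width: 0.0292
t 5.63 p [0.6503 0.1833 0.073 ] x [ 0.965 -0.262  0.001] y [ 0.003  0.006 -1.   ] z [0.262 0.965 0.007] F [ 1.4 11.6 -3.7] w 0.0292
yaw z 74.84 q [0.272 0.637 0.202 1.131 0.005 0.537]
tilt fix [-0.0067  0.      0.0012]
shift mm [ -2.6   0.9 -24. ]
turn y 0.259
```

```bash
python3 -m crank '[[0,0,-4.6,0,0.052,0,20],[0,0,-4.6,0,0.052,0,20],[0,0,-4.6,0,0.052,0,20],[-1,0,-4.6,0,0.052,0,20],[-1,0,-4.6,0,0.052,0,20],[0,0,-1,0,0,0,20],[0,0,0,0,0,0,20],[0,0,0,0,0,0,20]]' 40;  python3 -c "
from h import *
go([.6415,.1608,.072],60)"
```

```text
clock: 6.3
eef_pos: [0.6408, 0.1614, 0.073]
tcp_rot: [-0.678, 0.187, -0.19, 0.685]
contact_force: [1.8, 1.7, -2.8]
width: 0.0288
t 6.3 p [0.6408 0.1614 0.073 ] x [ 0.858 -0.514  0.002] y [ 0.007  0.008 -1.   ] z [0.514 0.858 0.01 ] F [ 1.8  1.7 -2.8] w 0.0288
yaw z 59.05 q [0.244 0.603 0.142 1.101 0.006 0.784]
tilt fix [-0.01   -0.      0.0017]
shift mm [ 0.9  1.  -0.1]
turn y -0.0166
```

```bash
python3 -m crank '[[0,0,0,0,0,0,60],[0,0,0,0,0,0,60],[0,0,0,0,0,0,60],[0,-20,0,0,0,0,60],[0,-40,0,0,0,0,60],[0,-40,0,0,0,0,60],[0,-40,0,0,0,0,60],[0,-40,0,0,0,0,60]]' 40;  python3 -m crank '[[0,-40,0,0,0.12,0,60],[0,-20,0,0,0.12,0,60],[0,0,0,0,0.12,0,60],[0,0,0,0,0.12,0,60],[0,0,0,0,0.12,0,60],[0,0,0,0,0.12,0,60],[0,0,0,0,0.12,0,60],[0,0,0,0,0.12,0,60]]'; python3 -c "
from h import *
go([.582,-.129,.27],-10.8)
"
```

```text
clock: 6.97
eef_pos: [0.6346, 0.1586, 0.2504]
tcp_rot: [-0.682, 0.191, -0.184, 0.682]
contact_force: [1.8, 0.2, 1.0]
width: 0.0599
clock: 7.63
eef_pos: [0.6364, 0.1582, 0.3253]
tcp_rot: [-0.507, 0.488, -0.489, 0.515]
contact_force: [-1.2, -0.7, -0.2]
width: 0.0598
t 7.63 p [0.6364 0.1582 0.3253] x [ 0.045 -0.999 -0.006] y [ 0.008  0.006 -1.   ] z [0.999 0.045 0.008] F [-1.2 -0.7 -0.2] w 0.0598
yaw z 2.55 q [0.242 0.608 0.795 1.749 0.004 1.768]
tilt fix [-0.0082  0.     -0.0059]
shift mm [284.8  53.  -67.6]
turn y 0.233
```

```bash
python3 -m crank '[[10,0,-2,-0.008,0.115,-0.006,60],[40,0,-1,0,0.115,0,60],[40,0,0,0,0,0,50],[40,0,0,0,0,0,50],[40,0,0,0,0,0,50],[40,0,0,0,0,0,50],[40,0,0,0,0,0,50],[0,0,0,0,0,0,50]]' >/dev/null; python3 -c "
from h import *
go([.582,-.129,.27],-10.8)
im=vision.get_image('side'); crop('side',255,165,133,100,6,'v3',im)
"
```

```text
t 8.3 p [ 0.5876 -0.0951  0.3241] x [-0.198 -0.98   0.001] y [-0.001 -0.001 -1.   ] z [ 0.98  -0.198 -0.001] F [ 0.1 -0.4 -0.4] w 0.0499
yaw z -11.42 q [-1.600e-01  4.450e-01  5.250e-01  1.651e+00 -1.000e-03  1.610e+00]
tilt fix [0.0012 0.     0.0014]
shift mm [34.3 54.1  1.3]
turn y -0.0109
```

View pics/v3.png

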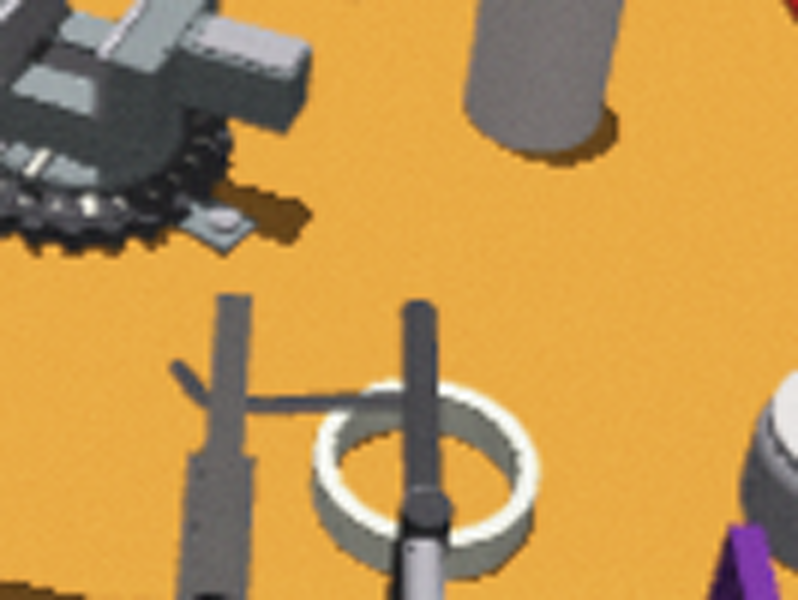

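```bash
python3 -m crank '[[17,10,1,0,-0.01,0,45],[16,25,0,0,0,0,45],[0,25,0,0,0,0,45],[0,25,0,0,0,0,45],[0,20,0,0,0,0,45],[0,10,0,0,0,0,45],[0,0,0,0,0,0,45],[0,0,0,0,0,0,45]]' >/dev/null; python3 -c "
from h import *
go([.582,-.128,.184],-10.8)
im=vision.get_image('side'); crop('side',255,175,133,100,6,'v4',im)
"
```

```text
t 9.02 p [ 0.5839 -0.1223  0.206 ] x [-0.184 -0.983 -0.001] y [ 0.002  0.001 -1.   ] z [ 0.983 -0.184  0.002] F [ 0.3  0.5 -0.1] w 0.045
yaw z -10.61 q [-2.070e-01  4.190e-01  1.870e-01  1.336e+00  1.000e-03  1.549e+00]
tilt fix [-0.0023  0.     -0.001 ]
shift mm [ 5.9 22.  -0.9]
turn y 0.0033
```

View pics/v4.png

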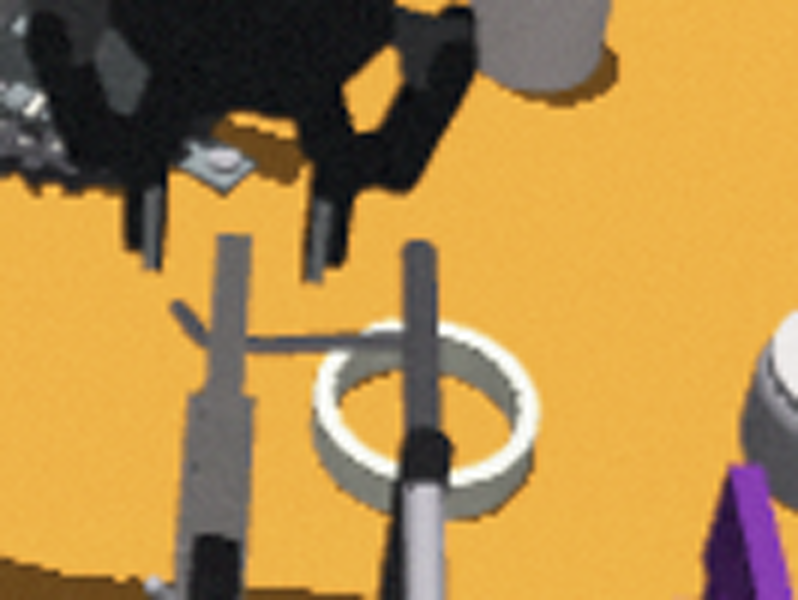

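```bash
python3 -m crank '[[3,12,0,0,0,0,45],[3,11,0,0,0,0,45],[0,0,0,0,0,0,45],[0,0,0,0,0,0,5],[0,0,0,0,0,0,5],[0,0,0,0,0,0,5],[0,0,0,0,0,0,5],[0,0,0,0,0,0,5]]' 80; python3 -c "
from h import *
go([.582,-.128,.184],-10.8)
"
```

```text
clock: 9.73
eef_pos: [0.5862, -0.1274, 0.1881]
tcp_rot: [0.45, -0.541, 0.546, -0.455]
contact_force: [0.3, -0.2, -2.1]
width: 0.0107
t 9.73 p [ 0.5862 -0.1274  0.1881] x [-0.182 -0.983 -0.001] y [ 0.01  -0.001 -1.   ] z [ 0.983 -0.182  0.01 ] F [ 0.3 -0.2 -2.1] w 0.0107
yaw z -10.49 q [-2.150e-01  4.220e-01  1.460e-01  1.285e+00  1.000e-03  1.539e+00]
tilt fix [-0.0099 -0.     -0.0011]
shift mm [ 1.4  4.  -4. ]
turn y 0.0053
```

```bash
python3 -m crank '[[0,-6,0,0,0,0,5],[0,-6,0,0,0,0,5],[0,-6,0,0,0,0,5],[0,0,0,0,0,0,5],[0,0,0,0,0,0,5],[0,0,0,0,0,0,5],[0,0,0,0,0,0,5],[0,0,0,0,0,0,5]]' 80; python3 -c "
from h import *
go([.582,-.128,.2075],-10.8)
"
```

```text
clock: 10.4
eef_pos: [0.5863, -0.1274, 0.209]
tcp_rot: [0.449, -0.541, 0.546, -0.455]
contact_force: [-0.7, 0.3, -1.1]
width: 0.0103
t 10.4 p [ 0.5863 -0.1274  0.209 ] x [-0.182 -0.983 -0.001] y [ 0.011 -0.001 -1.   ] z [ 0.983 -0.182  0.011] F [-0.7  0.3 -1.1] w 0.0103
yaw z -10.49 q [-2.150e-01  4.170e-01  1.910e-01  1.334e+00  1.000e-03  1.539e+00]
tilt fix [-0.011   0.     -0.0011]
shift mm [ 1.4  1.5 -4.1]
turn y 0.0053
```

```bash
python3 -m crank '[[0,1.5,0,0,0,0,5],[0,0,0,0,0,0,5],[0,0,0,0,0,0,5],[0,0,0,0,0,0,5],[0,0,0,0,0,0,5],[0,0,0,0,0,0,5],[0,0,0,0,0,0,5],[0,0,0,0,0,0,5]]' 80; python3 -c "
from h import *
go()
im=vision.get_image('side'); crop('side',255,175,133,100,6,'v5',im)
"
```

```text
clock: 11.07
eef_pos: [0.5859, -0.1272, 0.2065]
tcp_rot: [0.45, -0.541, 0.546, -0.455]
contact_force: [0.1, -0.1, -1.8]
width: 0.0106
t 11.07 p [ 0.5859 -0.1272  0.2065] x [-0.182 -0.983 -0.001] y [ 0.01  -0.001 -1.   ] z [ 0.983 -0.182  0.01 ] F [ 0.1 -0.1 -1.8] w 0.0106
yaw z -10.49 q [-0.215  0.418  0.186  1.329  0.002  1.539]
tilt fix [-0.0096  0.     -0.0012]
```

View pics/v5.png

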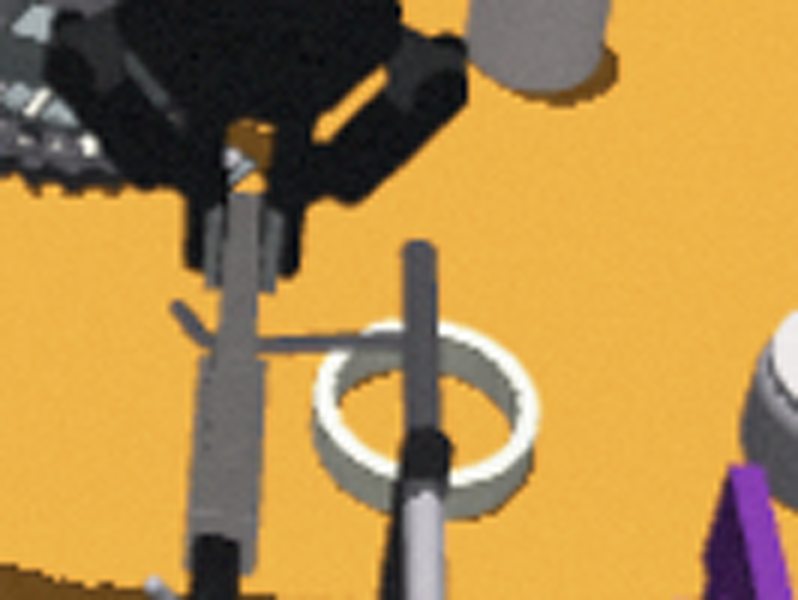

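```bash
python3 -m crank '[[0,-0.5,-6,0,0,0,5],[0,-0.5,-6,0,0,0,5],[0,0,-6,0,0,0,5],[0,0,-6,0,0,0,5],[0,0,-6,0,0,0,5],[0,0,-8,0,0,0,5],[0,0,-8,0,0,0,5],[0,0,0,0,0,0,5]]' 80; python3 -c "
from h import *
go()"
```

```text
clock: 11.78
eef_pos: [0.5352, -0.1178, 0.2073]
tcp_rot: [0.45, -0.541, 0.546, -0.455]
contact_force: [-0.6, 0.2, -1.0]
width: 0.0103
t 11.78 p [ 0.5352 -0.1178  0.2073] x [-0.182 -0.983 -0.001] y [ 0.01  -0.001 -1.   ] z [ 0.983 -0.182  0.01 ] F [-0.6  0.2 -1. ] w 0.0103
yaw z -10.5 q [-0.218  0.308  0.031  1.283  0.002  1.536]
tilt fix [-0.0096  0.     -0.0012]
```

```bash
python3 -m crank '[[0,-15,0,-0.005,0,0,5],[0,-15,0,-0.005,0.03,0,5],[0,-15,0,0,0.06,0,5],[0,0,0,0,0.07,0,5],[0,0,0,0,0.07,0,5],[0,0,0,0,0.06,0,5],[0,0,0,0,0.03,0,5],[-10,0,-4,0,0,0,5]]' 80; python3 -m crank '[[-20,0,-8,0,0,0,5],[-30,0,-12,0,0,0,5],[-36,0,-15,0,0,0,5],[-36,0,-15,0,0,0,5],[-36,0,-15,0,0,0,5],[-36,0,-15,0,0,0,5],[-25,0,-10,0,0,0,5],[-10,0,-4,0,0,0,5]]' ;python3 -c "
from h import *
go([.5808,.2224,.25],-30)"
```

```text
clock: 12.45
eef_pos: [0.5353, -0.1079, 0.2557]
tcp_rot: [0.354, -0.612, 0.612, -0.355]
contact_force: [-0.3, -0.6, -2.3]
width: 0.0103
clock: 13.12
eef_pos: [0.5673, 0.1509, 0.2562]
tcp_rot: [0.354, -0.611, 0.612, -0.357]
contact_force: [0.0, 0.2, -0.7]
width: 0.0106
t 13.12 p [0.5673 0.1509 0.2562] x [-0.495 -0.869 -0.003] y [ 0.004  0.001 -1.   ] z [ 0.869 -0.495  0.003] F [ 0.   0.2 -0.7] w 0.0106
yaw z -29.67 q [0.26  0.395 0.277 1.448 0.    2.349]
tilt fix [-0.0027 -0.     -0.003 ]
shift mm [-68.8   6.3 -23.6]
turn y 0.0058
```

```bash
python3 -m crank '[[-20,0,-7,0,0,0,5],[-25,10,-8,0,0.006,0,5],[-15,15,-5,0,0,0,5],[-5,15,-2,0,0,0,5],[0,5,0,0,0,0,5],[0,0,0,0,0,0,5],[0,0,0,0,0,0,5],[0,0,0,0,0,0,5]]' 80; python3 - <<'E'
from h import *
go([.5808,.2224,.21],-30)
p,R=st()
c=p+R.apply([.023,0,0]); c[2]=p[2]-.0851  # foot centre
zx=R.as_matrix()[:,2]; xx=R.as_matrix()[:,0]
im=vision.get_image('side').copy(); s=6;x0,y0=195,110
o=cv2.resize(im[y0:y0+100,x0:x0+133],None,fx=s,fy=s,interpolation=cv2.INTER_CUBIC)
def dot(X,col):
    u=(proj('side',X)[0]-[x0,y0]+.5)*s; cv2.circle(o,tuple(int(v) for v in u),3,col,-1)
for a in(-.012,.012):
  for z in(0,.032): dot(c+a*zx+.035*xx+[0,0,z],(255,0,0))
for a in(-.006,.006):
  for z in(.057,.109): dot(c+a*zx+.035*xx+[0,0,z],(255,0,255))
# seat / jaw face edges near side(-y of vise) for -30deg
A=np.array([.565,.205]); vx=np.array([.866,-.5]); vy=np.array([.5,.866])
for r,z in((.025,.098),(.112,.096),(.054,.098)):
    q=A+r*vx-(.04 if r!=.112 else .015)*vy; dot(np.r_[q,z],(0,255,0))
cv2.imwrite('pics/v6.png',o[:,:,::-1])
E
```

```text
clock: 13.78
eef_pos: [0.5798, 0.2258, 0.2108]
tcp_rot: [0.355, -0.61, 0.611, -0.358]
contact_force: [0.4, 0.2, -1.1]
width: 0.0105
t 13.78 p [0.5798 0.2258 0.2108] x [-0.492 -0.871 -0.004] y [ 0.005  0.002 -1.   ] z [ 0.871 -0.492  0.004] F [ 0.4  0.2 -1.1] w 0.0105
yaw z -29.46 q [ 0.371  0.473  0.28   1.373 -0.     2.456]
tilt fix [-0.0036 -0.     -0.0039]
shift mm [2.4 0.8 2.5]
turn y 0.0094
t 13.78 p [0.5798 0.2258 0.2108] x [-0.492 -0.871 -0.004] y [ 0.005  0.002 -1.   ] z [ 0.871 -0.492  0.004] F [ 0.4  0.2 -1.1] w 0.0105
```

View pics/v6.png

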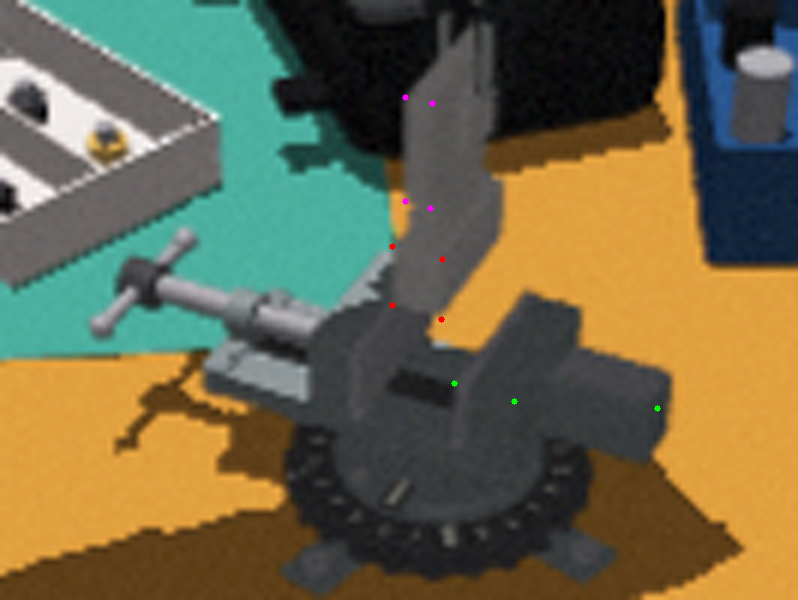

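```bash
python3 -m crank '[[2,0,4,-0.003,0.009,-0.003,5],[0,12,0,0,0,0,5],[0,14,0,0,0,0,5],[0,14,0,0,0,0,5],[0,12,0,0,0,0,5],[0,5,0,0,0,0,5],[0,0,0,0,0,0,5],[0,0,0,0,0,0,5]]' 80; python3 -c "
from h import *
go([.5798,.2258,.1431],-30)"
```

```text
clock: 14.5
eef_pos: [0.5869, 0.2172, 0.1586]
tcp_rot: [0.348, -0.613, 0.615, -0.354]
contact_force: [-0.2, 0.6, -2.2]
width: 0.0102
t 14.5 p [0.5869 0.2172 0.1586] x [-0.507 -0.862 -0.007] y [ 0.009  0.003 -1.   ] z [ 0.862 -0.507  0.006] F [-0.2  0.6 -2.2] w 0.0102
yaw z -30.49 q [ 0.355  0.487  0.171  1.245 -0.     2.458]
tilt fix [-0.0062 -0.     -0.0069]
shift mm [ -3.8  15.5 -10.6]
turn y -0.0086
```

```bash
python3 -m crank '[[0,0,-4,-0.006,-0.008,-0.006,5],[0,3,0,0,0,0,5],[0,4,0,0,0,0,5],[0,4,0,0,0,0,5],[0,0,0,0,0,0,5],[0,0,0,0,0,0,5],[0,0,0,0,0,0,5],[0,0,0,0,0,0,5]]' 80; python3 -c "
from h import *
go([.5834,.2193,.1431],-30)"
```

```text
clock: 15.17
eef_pos: [0.5845, 0.2196, 0.1495]
tcp_rot: [0.352, -0.612, 0.612, -0.355]
contact_force: [0.0, 0.6, -1.4]
width: 0.0103
t 15.17 p [0.5845 0.2196 0.1495] x [-0.5   -0.866 -0.003] y [ 0.003  0.002 -1.   ] z [ 0.866 -0.5    0.002] F [ 0.   0.6 -1.4] w 0.0103
yaw z -30.0 q [0.359 0.492 0.157 1.231 0.    2.454]
tilt fix [-0.002   0.     -0.0031]
shift mm [ 0.8  6.4 -0.8]
turn y -0.0001
```

```bash
python3 -m crank '[[0,2,0,0,0,0,5],[0,2,0,0,0,0,5],[0,1,0,0,0,0,5],[0,1,0,0,0,0,5],[0,1,0,0,0,0,5],[0,1,0,0,0,0,5],[0,0,0,0,0,0,5],[0,0,0,0,0,0,5]]' 80; python3 -c "
from h import *
go([.5834,.2193,.1431],-30)"
```

```text
clock: 15.83
eef_pos: [0.5853, 0.2202, 0.1429]
tcp_rot: [0.351, -0.612, 0.613, -0.356]
contact_force: [-0.4, 0.1, -1.6]
width: 0.0106
t 15.83 p [0.5853 0.2202 0.1429] x [-0.5   -0.866 -0.006] y [ 0.006  0.003 -1.   ] z [ 0.866 -0.5    0.004] F [-0.4  0.1 -1.6] w 0.0106
yaw z -30.0 q [3.590e-01 4.940e-01 1.420e-01 1.212e+00 1.000e-03 2.454e+00]
tilt fix [-0.004  0.    -0.006]
shift mm [ 1.7 -0.2 -1.2]
turn y 0.0001
```

```bash
for i in 1; do python3 -m crank '[[0,1,0,-0.002,0,-0.004,5],[0,1,0,0,0,0,5],[0,1,0,0,0,0,5],[0,0,0,0,0,0,5],[0,0,0,0,0,0,5],[0,0,0,0,0,0,5],[0,0,0,0,0,0,5],[0,0,0,0,0,0,5]]' 80; done; python3 -c "
from h import *
go([.5834,.2193,.1431],-30)"
```

```text
clock: 16.5
eef_pos: [0.5863, 0.2209, 0.1424]
tcp_rot: [0.352, -0.612, 0.613, -0.356]
contact_force: [-0.8, 1.2, 2.9]
width: 0.0104
t 16.5 p [0.5863 0.2209 0.1424] x [-0.5   -0.866 -0.004] y [ 0.005  0.002 -1.   ] z [ 0.866 -0.5    0.004] F [-0.8  1.2  2.9] w 0.0104
yaw z -29.99 q [0.36  0.498 0.147 1.214 0.    2.455]
tilt fix [-0.0035 -0.     -0.0045]
shift mm [ 2.9 -0.7 -1.7]
turn y 0.0002
```

```bash
python3 -m crank '[[0,0.5,0,0,0,0,5],[0,0,0,0,0,0,5],[0,0,0,0,0,0,20],[0,0,0,0,0,0,40],[0,0,0,0,0,0,40],[0,0,0,0,0,0,40],[0,-10,0,0,0,0,40],[0,-20,0,0,0,0,40]]' 80;python3 -m crank '[[0,-30,0,0,0,0,40],[0,-30,0,0,0,0,40],[0,-30,0,0,0,0,40],[0,-30,0,0,0,0,40],[0,-10,-15,0,0,0,20],[0,0,-30,0,0,0,0],[0,0,-30,0,0,0,0],[0,0,-30,0,0,0,0]]' 40; python3 - <<'E'
from h import *
go()
A=np.array([.565,.205]); vx=np.array([.866,-.5]); vy=np.array([.5,.866])
im=vision.get_image('side'); crop('side',195,110,133,100,6,'v7',im)
E
```

```text
clock: 17.17
eef_pos: [0.5844, 0.2201, 0.1694]
tcp_rot: [0.354, -0.612, 0.612, -0.353]
contact_force: [0.3, -0.1, 0.4]
width: 0.0402
clock: 17.83
eef_pos: [0.4933, 0.2713, 0.3129]
tcp_rot: [0.35, -0.613, 0.614, -0.354]
contact_force: [-0.5, 1.0, 0.0]
width: -0.0
t 17.83 p [0.4933 0.2713 0.3129] x [-0.505 -0.863 -0.004] y [ 0.006  0.002 -1.   ] z [ 0.863 -0.505  0.004] F [-0.5  1.   0. ] w -0.0
yaw z -30.35 q [ 5.030e-01  3.530e-01  3.580e-01  1.571e+00 -1.000e-03  2.604e+00]
tilt fix [-0.0039 -0.     -0.0043]
```

View pics/v7.png

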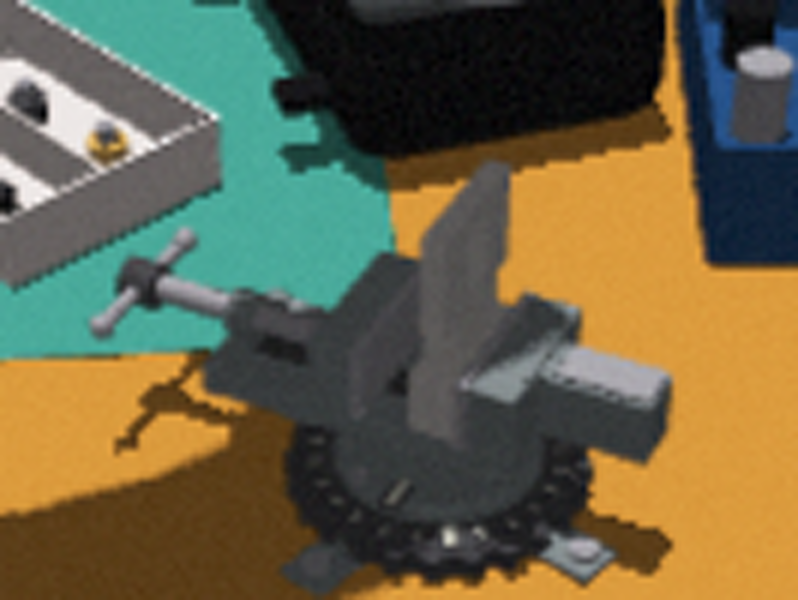

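```bash
python3 -m crank '[[15,0,0,0.1,0.006,0,0],[8,0,0,0.1,0,0,0],[0,20,0,0,0,0,0],[0,30,0,0,0,0,0],[0,30,0,0,0,0,0],[0,0,0,0,0,0,0],[0,0,0,0,0,0,0],[0,0,0,0,0,0,0]]' 60; python3 - <<'E'
from h import *
A=np.array([.565,.205]); vx=np.array([.866,-.5])
go(np.r_[A-.085*vx,.120],-30); go(np.r_[A-.085*vx,.089])
E
```

```text
clock: 18.55
eef_pos: [0.4888, 0.2482, 0.2383]
tcp_rot: [0.309, -0.546, 0.673, -0.391]
contact_force: [0.0, -0.4, 0.1]
width: 0.0002
t 18.55 p [0.4888 0.2482 0.2383] x [-0.504 -0.864 -0.011] y [ 0.188 -0.098 -0.977] z [ 0.843 -0.494  0.212] F [ 0.  -0.4  0.1] w 0.0002
yaw z -30.39 q [ 0.576  0.207 -0.044  1.213 -0.185  2.666]
tilt fix [-0.2118  0.     -0.0108]
shift mm [  0.6 116.1 -22.5]
turn y -0.0068
t 18.55 p [0.4888 0.2482 0.2383] x [-0.504 -0.864 -0.011] y [ 0.188 -0.098 -0.977] z [ 0.843 -0.494  0.212] F [ 0.  -0.4  0.1] w 0.0002
yaw z -30.39 q [ 0.576  0.207 -0.044  1.213 -0.185  2.666]
tilt fix [-0.2118  0.     -0.0108]
shift mm [  0.9 146.4 -29.1]
```

```bash
python3 -m crank '[[0,15,-6,0,-0.007,-0.01,0],[0,25,-6,0,0,0,0],[0,25,-5,0,0,0,0],[0,25,-4,0,0,0,0],[0,20,-3,0,0,0,0],[0,6,0,0,0,0,0],[0,0,0,0,0,0,0],[0,0,0,0,0,0,0]]' 60; python3 - <<'E'
from h import *
A=np.array([.565,.205]); vx=np.array([.866,-.5])
go(np.r_[A-.085*vx,.089],-30)
E
```

```text
clock: 19.22
eef_pos: [0.497, 0.2537, 0.1316]
tcp_rot: [0.307, -0.544, 0.674, -0.395]
contact_force: [-0.2, -0.1, 0.7]
width: -0.0002
t 19.22 p [0.497  0.2537 0.1316] x [-0.5   -0.866 -0.016] y [ 0.198 -0.096 -0.975] z [ 0.843 -0.491  0.22 ] F [-0.2 -0.1  0.7] w -0.0002
yaw z -30.21 q [ 0.579  0.266 -0.244  0.945 -0.19   2.664]
tilt fix [-0.2196  0.     -0.0159]
shift mm [  8.8  41.  -11.1]
turn y -0.0037
```

```bash
python3 -m crank '[[4,12,-4,0,-0.003,-0.015,0],[4,13,-4,0,0,0,0],[0,12,-3,0,0,0,0],[0,0,0,0,0,0,0],[0,0,0,0,0,0,0],[0,0,0,0,0,0,0],[0,0,0,0,0,0,0],[0,0,0,0,0,0,0]]' 60; python3 - <<'E'
from h import *
A=np.array([.565,.205]); vx=np.array([.866,-.5])
go(np.r_[A-.085*vx,.0895],-30)
E
```

```text
clock: 19.88
eef_pos: [0.495, 0.2511, 0.1001]
tcp_rot: [0.308, -0.541, 0.677, -0.393]
contact_force: [0.5, 0.4, -0.5]
width: -0.0002
t 19.88 p [0.495  0.2511 0.1001] x [-0.501 -0.866 -0.008] y [ 0.199 -0.106 -0.974] z [ 0.843 -0.489  0.225] F [ 0.5  0.4 -0.5] w -0.0002
yaw z -30.14 q [ 0.582  0.289 -0.3    0.872 -0.199  2.667]
tilt fix [-0.2253  0.     -0.0079]
shift mm [ 5.  10.  -3.7]
turn y -0.0024
```

```bash
python3 -m crank '[[3,5,-2,0,0,-0.008,0],[2,5,-1,0,0,0,0],[0,0,0,0,0,0,0],[0,0,0,0,0,0,0],[0,1,4,0,0,0,0],[0,1,4,0,0,0,0],[0,1,4,0,0,0,0],[0,0,0,0,0,0,0]]' 60; python3 - <<'E'
from h import *
A=np.array([.565,.205]); vx=np.array([.866,-.5])
go(np.r_[A-.06*vx,.0895],-30)
E
```

```text
clock: 20.55
eef_pos: [0.5039, 0.2402, 0.0896]
tcp_rot: [0.31, -0.539, 0.678, -0.391]
contact_force: [0.2, -0.0, 0.4]
width: 0.0
t 20.55 p [0.5039 0.2402 0.0896] x [-0.502 -0.865 -0.001] y [ 0.196 -0.113 -0.974] z [ 0.842 -0.489  0.226] F [ 0.2 -0.   0.4] w 0.0
yaw z -30.14 q [ 0.558  0.305 -0.306  0.851 -0.201  2.644]
tilt fix [-0.2261 -0.     -0.0005]
shift mm [-0.1  2.4 10.2]
turn y -0.0025
```

```bash
python3 -m crank '[[0,0.5,2,0,0,0,0],[0,0.5,2,0,0,0,0],[0,0.5,2,0,0,0,0],[0,0.5,2,0,0,0,0],[0,0.5,2,0,0,0,0],[0,0.5,2,0,0,0,0],[0,0.5,2,0,0,0,0],[0,0.5,2,0,0,0,0]]' 60; python3 - <<'E'
from h import *
A=np.array([.565,.205]); vx=np.array([.866,-.5])
go(np.r_[A-.0415*vx,.0895],-30)
E
```

```text
clock: 21.22
eef_pos: [0.519, 0.2315, 0.0894]
tcp_rot: [0.311, -0.54, 0.678, -0.391]
contact_force: [-4.4, 1.3, 3.9]
width: -0.0001
t 21.22 p [0.519  0.2315 0.0894] x [-0.502 -0.865 -0.001] y [ 0.195 -0.112 -0.975] z [ 0.843 -0.489  0.224] F [-4.4  1.3  3.9] w -0.0001
yaw z -30.12 q [ 0.528  0.32  -0.285  0.851 -0.196  2.613]
tilt fix [-0.2244  0.     -0.001 ]
shift mm [-0.   2.5 11.3]
turn y -0.0021
```

```bash
for i in 1; do python3 -m crank '[[0,0.4,1.5,0,0,0,0],[0,0.4,1.5,0,0,0,0],[0,0.4,1.5,0,0,0,0],[0,0.4,1.5,0,0,0,0],[0,0.4,1.5,0,0,0,0],[0,0.4,1.5,0,0,0,0],[0,0.4,1.5,0,0,0,0],[0,0.4,1.5,0,0,0,0]]' 60; done; python3 - <<'E'
from h import *
A=np.array([.565,.205]); vx=np.array([.866,-.5])
go(np.r_[A-.0415*vx,.0895],-30)
E
```

```text
clock: 21.88
eef_pos: [0.5309, 0.2247, 0.0893]
tcp_rot: [0.311, -0.54, 0.678, -0.391]
contact_force: [-3.7, 1.9, 3.8]
width: -0.0001
t 21.88 p [0.5309 0.2247 0.0893] x [-0.501 -0.865 -0.001] y [ 0.195 -0.111 -0.975] z [ 0.843 -0.489  0.224] F [-3.7  1.9  3.8] w -0.0001
yaw z -30.11 q [ 0.506  0.332 -0.269  0.851 -0.193  2.59 ]
tilt fix [-0.2244  0.     -0.0012]
shift mm [ 0.  -0.7 -2. ]
turn y -0.0019
```

```bash
for i in 1; do python3 -m crank '[[0,0.3,1,0,0,0,0],[0,0.3,1,0,0,0,0],[0,0.3,1,0,0,0,0],[0,0.3,1,0,0,0,0],[0,0.3,1,0,0,0,0],[0,0.3,1,0,0,0,0],[0,0,0,0,0,0,0],[0,0,0,0,0,0,0]]' 60; done; python3 - <<'E'
from h import *
A=np.array([.565,.205]); vx=np.array([.866,-.5])
go(np.r_[A-.035*vx,.0895],-30)
E
```

```text
clock: 22.55
eef_pos: [0.5329, 0.2238, 0.0892]
tcp_rot: [0.313, -0.542, 0.674, -0.391]
contact_force: [-2.9, 0.5, 0.9]
width: 0.0002
t 22.55 p [0.5329 0.2238 0.0892] x [-0.498 -0.867 -0.002] y [ 0.188 -0.105 -0.976] z [ 0.847 -0.487  0.216] F [-2.9  0.5  0.9] w 0.0002
yaw z -29.89 q [ 0.497  0.336 -0.262  0.856 -0.183  2.579]
tilt fix [-0.2156 -0.     -0.0022]
shift mm [0.2 0.1 2.3]
turn y 0.002
```

```bash
for i in 1; do python3 -m crank '[[0,0.5,2,0,0,0,0],[0,0.7,3,0,0,0,0],[0,0.7,3,0,0,0,0],[0,1,4,0,0,0,0],[0,1,4,0,0,0,0],[0,1,4,0,0,0,0],[0,1,4,0,0,0,0],[0,1,4,0,0,0,0]]' 60; done; python3 - <<'E'
from h import *
A=np.array([.565,.205]); vx=np.array([.866,-.5])
go(np.r_[A-.035*vx,.0895],-30)
E
```

```text
clock: 23.22
eef_pos: [0.5338, 0.2233, 0.0888]
tcp_rot: [0.328, -0.557, 0.655, -0.392]
contact_force: [-45.7, 14.9, 38.4]
width: -0.0002
t 23.22 p [0.5338 0.2233 0.0888] x [-0.478 -0.878 -0.006] y [ 0.148 -0.074 -0.986] z [ 0.866 -0.472  0.165] F [-45.7  14.9  38.4] w -0.0002
yaw z -28.61 q [ 0.469  0.352 -0.231  0.889 -0.133  2.532]
tilt fix [-0.165  -0.     -0.0058]
shift mm [ 0.3 -0.5  1.3]
turn y 0.0242
```

```bash
python3 -m crank '[[0,-0.5,-3,0,0,0,0],[0,-1,-6,0,0,0,0],[0,-2,-10,0,0,0,0],[0,-3,-15,0,0,0,0],[0,-5,-20,0,0,0,0],[0,-25,-20,0,0,0,0],[0,-40,-20,0,0,0,0],[0,-40,-20,0,0,0,0]]' 60;python3 -m crank '[[0,-40,-20,0,0,0,0],[0,-30,-20,0,0,0,0],[0,0,-20,0,0,0,0],[0,0,-20,0,0,0,0],[0,0,0,0,0,0,0],[0,0,0,0,0,0,0],[0,0,0,0,0,0,0],[0,0,0,0,0,0,0]]' 60; python3 - <<'E'
from h import *
go()
a=vision.get_image('side'); b=vision.get_image('top')
A=cv2.resize(a[110:210,195:328],None,fx=4.4,fy=4.4,interpolation=cv2.INTER_CUBIC)[:440,:500]
A=A[:, :500]
B=cv2.resize(b[140:245,147:222],None,fx=4,fy=4,interpolation=cv2.INTER_CUBIC)
o=np.zeros((440,800,3),np.uint8); o[:,:500]=A; o[:420,500:800]=B
cv2.imwrite('pics/v8.png',o[:,:,::-1])
E
```

```text
clock: 23.88
eef_pos: [0.4142, 0.2827, 0.1771]
tcp_rot: [0.33, -0.556, 0.658, -0.386]
contact_force: [0.8, 1.0, 0.4]
width: 0.0001
clock: 24.55
eef_pos: [0.3315, 0.3306, 0.2397]
tcp_rot: [0.326, -0.556, 0.657, -0.392]
contact_force: [0.1, 0.4, 0.3]
width: 0.0002
t 24.55 p [0.3315 0.3306 0.2397] x [-0.481 -0.877 -0.007] y [ 0.152 -0.076 -0.985] z [ 0.863 -0.475  0.17 ] F [0.1 0.4 0.3] w 0.0002
yaw z -28.83 q [ 0.896  0.107 -0.152  1.276 -0.167  2.967]
tilt fix [-0.17   -0.     -0.0071]
```

View pics/v8.png

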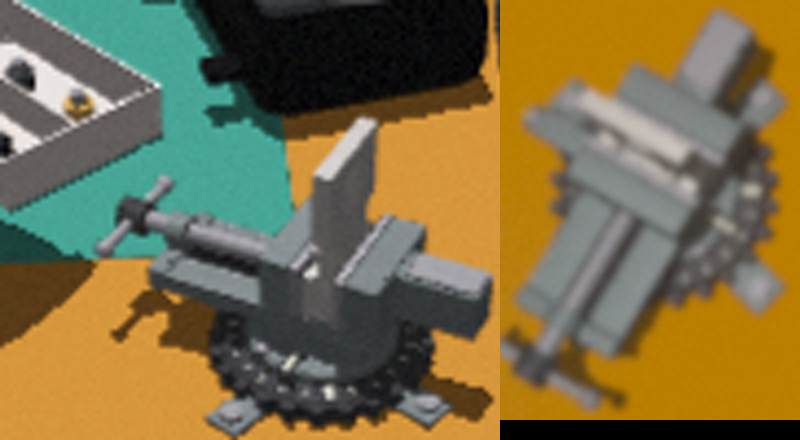

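```bash
python3 - <<'E'
from h import *
b=vision.get_image('top'); 
g=b.min(axis=2).astype(int)
m=(g>150); m[:, :150]=0; m[:,225:]=0; m[:140]=0; m[245:]=0
n,l,s,c=cv2.connectedComponentsWithStats(m.astype(np.uint8)); 
for i in range(1,n):
    if s[i,4]>25:
        P=np.argwhere(l==i)[:,::-1].astype(float); X=unproj('top',P,.167)[:,:2]; X0=X-X.mean(0); v=np.linalg.svd(X0)[2][0]
        print(s[i,4],c[i].round(1),X.mean(0).round(4),'yaw',np.degrees(np.arctan2(v[1],v[0])).round(1),'len',np.ptp(X0@v).round(4))
# profiles along vise x at top height, near jaw ends
vx=np.array([.866,-.5]);vy=np.array([.5,.866]);A=np.array([.565,.205])
gr=b.mean(axis=2).astype(np.float32)
for y in(-.037,-.034,-.030):
    r=np.arange(-.04,.06,.002); uv=proj('top',np.c_[A+r[:,None]*vx+y*vy,np.full(len(r),.098)]).astype(np.float32)
    print(y,cv2.remap(gr,uv[None,:,0],uv[None,:,1],cv2.INTER_LINEAR)[0].astype(int).tolist())
E
```

```text
172 [180.6 171. ] [0.5788 0.2006] yaw -118.5 len 0.072
42 [183.2 181.5] [0.5542 0.1939] yaw -121.2 len 0.0312
-0.037 [132, 132, 130, 130, 124, 114, 99, 86, 86, 88, 91, 90, 90, 91, 89, 89, 89, 94, 101, 104, 102, 92, 80, 74, 69, 67, 67, 69, 70, 68, 69, 75, 88, 101, 107, 103, 94, 88, 86, 88, 89, 88, 89, 89, 90, 88, 88, 94, 102, 110]
-0.034 [139, 139, 140, 138, 132, 122, 107, 107, 115, 120, 122, 122, 122, 122, 120, 118, 115, 119, 127, 134, 132, 121, 110, 101, 90, 82, 78, 75, 75, 76, 77, 86, 102, 124, 135, 129, 118, 115, 117, 118, 118, 119, 117, 118, 114, 110, 107, 102, 103, 107]
-0.03 [138, 138, 138, 136, 132, 123, 113, 116, 127, 139, 141, 140, 140, 137, 135, 130, 128, 132, 142, 152, 158, 163, 166, 161, 139, 114, 93, 85, 83, 82, 84, 94, 111, 131, 141, 138, 131, 129, 131, 133, 133, 131, 129, 128, 125, 121, 111, 96, 83, 71]
```

```bash
python3 -c "
from station import hand_in
print(hand_in())"
```

```text
the job is handed in; nothing more can be done
None
```

I swung the vise from 0 to the second click clockwise, gripping it by the tail. Then I lifted the bracket off its hook, stood it on the bed about 2 mm from the fixed jaw and pushed the sliding jaw in. The jaw stopped firm at about 48 N. I backed the arm off clear of everything and handed in at about 25 s of the 72 s allowed; no verdict was reported.

My last checks, all from the final pictures:
- **Vise:** by pixel reading it stands at about 29° clockwise, and the pointer is about two marks past zero.
- **Bracket:** it stands upright, with its centre about 11 mm from the fixed jaw face and 3 mm off mid-width. It is about 1.5° off square by a fit to the bright top edge. A rougher reading by eye gave about 4.5°, still under the 5.7° limit; I trust the fit.
- **Jaw gap:** about 23.5 mm by a rough edge estimate, in line with the 24 mm foot being clamped.

I never touched the tape roll, the screwdriver or the trim ring on purpose, but I did not check their positions in the last picture. The firm push at the jaw was through the closed fingertips. The 40 N limit as worded covers the arm and the gripper's body, and I took it not to apply to the fingers.

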